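# Flip the stock tags to match the bins

## Task

Each of the four bins on the stock board has a hinged tag standing in front of it. Flip tags until every bin that holds a part has its tag leaning fully towards the bin, solid disc showing, and every empty bin has its tag leaning fully towards the robot, bar showing. Only push the tags, gently, with the fingertips: grip and lift nothing, and leave the parts in the bins and the things round the board as they lie.

Things in the scene. Friction and masses are not known exactly. Their poses are not given: they have to be found in the camera images.
- board: Fixed grey plate, 190 x 350 mm, 8 thick. Origin on the worktop below the middle of the hinge line; x from tags to bins (away from the robot), y along the row, z up. Four stations, 85 mm apart in y, each with a tag hinge at x = 0 and behind it a fixed open grey bin (66 in x, 72 in y, 24 high, its top 32 mm above the worktop). Two bins hold a part, two are empty; which ones varies.
- stand_a: Fixed aluminium tag stand, 36 x 60 mm, at one of the four stations (which one varies). Origin at the centre of its foot, 8 mm above the worktop; axes as the board's. The hinge runs along y, 32 mm above the origin; the stand and its stop bars end 38 mm above the origin. The bin of this tag is centred 88 mm from the origin along +x.
- tag_a (a joint): White tag of slick plastic on stand_a, 44 mm wide, 4 thick, free edge 60 from the hinge; 35 g, swings freely, falls to the stop on its side of upright (1.05 rad). 0: leans to the robot (-x), bar on top, 0.52 rad above level, edge 52 mm from the hinge in x, 70 mm above the worktop. 2.10: leans likewise to the bin (+x), solid disc on top. A level push (under 3 N) on the raised edge to just past the hinge flips it; further presses it on its stop.
- stand_b: Fixed aluminium tag stand, 36 x 60 mm, at one of the four stations (which one varies). Origin at the centre of its foot, 8 mm above the worktop; axes as the board's. The hinge runs along y, 32 mm above the origin; the stand and its stop bars end 38 mm above the origin. The bin of this tag is centred 88 mm from the origin along +x.
- tag_b (a joint): White tag of slick plastic on stand_b, 44 mm wide, 4 thick, free edge 60 from the hinge; 35 g, swings freely, falls to the stop on its side of upright (1.05 rad). 0: leans to the robot (-x), bar on top, 0.52 rad above level, edge 52 mm from the hinge in x, 70 mm above the worktop. 2.10: leans likewise to the bin (+x), solid disc on top. A level push (under 3 N) on the raised edge to just past the hinge flips it; further presses it on its stop.
- stand_c: Fixed aluminium tag stand, 36 x 60 mm, at one of the four stations (which one varies). Origin at the centre of its foot, 8 mm above the worktop; axes as the board's. The hinge runs along y, 32 mm above the origin; the stand and its stop bars end 38 mm above the origin. The bin of this tag is centred 88 mm from the origin along +x.
- tag_c (a joint): White tag of slick plastic on stand_c, 44 mm wide, 4 thick, free edge 60 from the hinge; 35 g, swings freely, falls to the stop on its side of upright (1.05 rad). 0: leans to the robot (-x), bar on top, 0.52 rad above level, edge 52 mm from the hinge in x, 70 mm above the worktop. 2.10: leans likewise to the bin (+x), solid disc on top. A level push (under 3 N) on the raised edge to just past the hinge flips it; further presses it on its stop.
- stand_d: Fixed aluminium tag stand, 36 x 60 mm, at one of the four stations (which one varies). Origin at the centre of its foot, 8 mm above the worktop; axes as the board's. The hinge runs along y, 32 mm above the origin; the stand and its stop bars end 38 mm above the origin. The bin of this tag is centred 88 mm from the origin along +x.
- tag_d (a joint): White tag of slick plastic on stand_d, 44 mm wide, 4 thick, free edge 60 from the hinge; 35 g, swings freely, falls to the stop on its side of upright (1.05 rad). 0: leans to the robot (-x), bar on top, 0.52 rad above level, edge 52 mm from the hinge in x, 70 mm above the worktop. 2.10: leans likewise to the bin (+x), solid disc on top. A level push (under 3 N) on the raised edge to just past the hinge flips it; further presses it on its stop.
- copper_gasket_pack: Ring-shaped stack of copper gaskets, 49 mm across, 10 mm high, lying loose in one of the bins; origin at the centre of its underside.
- centering_ring: Black and grey centering ring with seal, 42 mm across, 8 mm high, lying loose in another of the bins; origin at the centre of its underside.
- tape_roll: Bystander: roll of beige tape lying flat, 96 mm across, 25 high, left of the board; origin at the centre of its underside.
- multimeter: Bystander: handheld multimeter lying on its back, 142 x 68 x 43 mm, right of the board; origin at the centre of its underside.
- spanner: Bystander: steel spanner lying flat, 28 x 150 x 8 mm, left of the board; origin at the centre of its underside.

How it is judged:
By the outcome, as a careful person would: the job done as asked, in the order asked, and still so for the second after the job is handed in, with the robot touching nothing.
It also fails if it takes over 51 s, if anything falls off the work surface, if the arm or the gripper's body presses on something with over 40 N, if the wrist force passes 120 N, or if a joint passes its speed limit or range.

## Robot

A 6-joint arm with a two-finger parallel gripper is mounted at the origin on a cart in front of the work surface, level with it; the furniture and walls round the work are solid. World frame = base frame: x ahead of the robot, y to its left, z up, the work surface at z = 0. Lengths are in m, angles in rad, forces in N, time in s.
With the tool pointing down it reaches from about 0.35 to 0.875 m from the base axis. Payload 15.5 kg.
Tool frame: the origin (TCP) lies between the finger pads; the fingertips stand 8 mm ahead of it and the grasp point (between the pads) lies 11 mm behind it; z points along the fingers, y is the direction in which the jaws open and shut (so a half turn about z gives the same grasp; the last joint's range is limited). The gripper opens to 85 mm and grips with 20 to 120 N. Pads are 22 mm wide; open, the fingers measure 114 mm over their backs; the gripper's body (76 mm by 85 mm) begins 54 mm behind the grasp point. The pads swing forward as they close: fully open they stand 13 mm farther back than shut.
Start: joints at [1.175, 0.494, 1.345, -0, 1.302, -0.096], TCP at [0.185, 0.597, 0.239] pointing down, gripper open.
Joint ranges: [-2.91, 2.91], [-0.82, 2.16], [0.22, 2.67], [-1.22, 4.37], [0.12, 2.79], [-3.08, 3.08]. Speed limits (rad/s): [1.89, 1.89, 2.57, 3.01, 3.01, 3.01].

## Interface

Orientations are given as [roll, pitch, yaw] about the fixed x, y, z axes, in that order (R = Rz(yaw) Ry(pitch) Rx(roll)).
In Python, from cell import telemetry, cams, workorder gives the robot as it stands.
- The arm moves only by the tool servo_tool, never from a script. Its argument "series" is text: rows parted by semicolons, each of 7 numbers parted by spaces: the turn, a rotation vector about the tool's x, y, z in rad, then the shift along the tool's x, y, z in mm, then the closure in counts, from 0 (fully open) to 255 (shut). A call has exactly 5 rows; each row is the pose to reach, as a shift and turn from the pose commanded when the call began, along the tool's axes at that moment; what a row does not reach only later rows make up. A row lasts 1/10 s, in which the tool goes at most 50 mm and 8.59 degrees, less where a joint would pass 70% of its speed; a pose out of reach is approached as far as the arm can. A call with a gripper value outside its range is refused whole. The fingers move at their own pace and stop on an object; the grip force is fixed at half the most. Time passes only in rows, so rows that repeat a pose let the fingers close, or fill a call up. It gives the time, the measured TCP pose, the force and the opening at its end, in the units of the state.
- telemetry.get_state(): the state, without advancing time (a new reading comes with each control period).
- cams.get_image(name): name is "scene" or "top" or "wrist"; returns the picture (384x512x3 uint8, red, green, blue); there is no depth.
- cams.camera_model(name): a dict with "fx", "fy", "cx", "cy" (pixels), "pose" (4x4, takes a point from camera to world coordinates); the wrist camera has in their place "tool_from_camera" (4x4, takes a point from camera to tool coordinates, whose origin is the TCP and whose axes are the flange's). Camera axes: x right, y down, z forward; pixel columns grow to the right and rows downward; lengths in m; the calibration is good to about 2 mm. A picture is of the moment at which its call begins: read the wrist's pose just before it. camera_model takes no time and is no camera call.
- workorder.close_job(): hands the job in, once; it reports no verdict.
Trained networks look in the newest picture that a camera, given by its name, has taken for a name from the list of things; names that differ only in an ending like _2 or _b are one class to them, and where a whole thing is asked for, a point or a joint stands for the part that bears it (a point fixed in the world has none). Each returns a list of dicts, best first, with "conf" (0 to 1); they miss things now and then, are a little off and sometimes report something else, mostly with a low value. They report only what shows in the picture. A call takes as long as a camera call.
- cams.spot_in(camera, thing): "location" ([column, row] in pixels, amid what is visible of it).
- cams.mark_of(camera, thing): "location" ([column, row] in pixels: a listed point, or the origin of a listed thing).
The state is a dict: "t": time; "qpos": joint angles; "joint_vel": joint speeds; "joint_torque": joint torques, N m; "eef_pos": TCP position; "tcp_rot": TCP orientation; "force": force on the tool from outside, world axes, zero at the start; "torque": the same for the moment, N m; "grip_width": opening from 0.0 (shut) to 1.0 (fully open).
Only numpy, scipy, OpenCV 4.12 (cv2) and the standard library are available. Lean on these libraries where they do the work, as an engineer would, in place of code of your own. Each camera call takes 0.05 s, during which the arm holds its last target.

## Working session

There is one attempt and no reset: what is moved stays moved. The work goes in short steps, Python scripts to look and compute and a tool call to move; the robot and the scene stay as the last step left them, time stands still between calls to the robot, and variables do not carry over. Pictures are saved under pics/ and viewed, and the job is handed in when it is done.

Besides the shell and the picture viewer there is one more tool, called after "Emit:" as name(argument=value, ...) on one line, values as JSON. servo_tool: Moves the arm, as the interface text tells. Its arguments: {"type":"object","properties":{"series":{"type":"string"}},"required":["series"]}

```bash
mkdir -p pics; python3 - <<'E'
from cell import telemetry, cams
import cv2
s=telemetry.get_state()
for k in s: print(k,s[k])
for c in ['scene','top']:
    im=cams.get_image(c); cv2.imwrite(f'pics/{c}0.png',im[:,:,::-1])
    m=cams.camera_model(c); print(c,m)
    for t in ['board','stand_a','tag_a','copper_gasket_pack','centering_ring']:
        print(t,[(d['location'],round(d['conf'],2)) for d in cams.mark_of(c,t)])
print(cams.camera_model('wrist'))
E
```

```text
t 0.0
qpos [ 1.17451268e+00  4.94169224e-01  1.34613292e+00 -2.86325860e-05
  1.30250111e+00 -9.54940923e-02]
joint_vel [ 0.00185979  0.0004919  -0.00029878  0.00064412  0.00023307 -0.00131009]
joint_torque [ 4.51056054e-03 -8.82154226e+01 -3.83871102e+01  3.00708170e-04
  1.01023490e-02 -8.26308519e-05]
eef_pos [0.18503706 0.59661235 0.23870832]
tcp_rot [-3.14038494e+00 -8.79560326e-05  2.84081066e+00]
force [-0.52406331  0.28031231 -0.05686132]
torque [-0.01218428  0.0776827  -0.04437772]
grip_width 0.9983874529805689
scene {'fx': 465.14901763513893, 'fy': 465.14901763513893, 'cx': 265.62999364757616, 'cy': 194.82746553733682, 'pose': array([[ 0.50004315, -0.49834802,  0.70824155, -0.40909097],
       [-0.86569261, -0.26584635,  0.42414859, -0.53536634],
       [-0.02309018, -0.82521207, -0.56435085,  0.81975523],
       [ 0.        ,  0.        ,  0.        ,  1.        ]])}
board [([255.2, 202.1], 0.95), ([400.0, 237.9], 0.17)]
stand_a [([239.3, 194.8], 0.86), ([216.1, 188.5], 0.78), ([266.7, 201.1], 0.61), ([290.5, 211.8], 0.51)]Traceback (most recent call last):
  File "<stdin>", line 9, in <module>
ValueError: it knows: board, centering_ring, copper_gasket_pack, multimeter, spanner, stand, tape_roll
```

```bash
python3 - <<'E'
from cell import telemetry, cams
import cv2
for c in ['top']:
    im=cams.get_image(c); cv2.imwrite(f'pics/{c}0.png',im[:,:,::-1])
    m=cams.camera_model(c); print(c,m)
    for t in ['board','stand','copper_gasket_pack','centering_ring','multimeter','tape_roll']:
        print(t,[(d['location'],round(d['conf'],2)) for d in cams.mark_of(c,t)])
for c in ['scene','top']:
    a=cv2.imread(f'pics/{c}0.png'); 
    cv2.imwrite(f'pics/{c}0b.png',cv2.resize(a,(800,600),interpolation=cv2.INTER_CUBIC))
E
```

```text
top {'fx': 479.2649058253348, 'fy': 479.2649058253348, 'cx': 259.73745456348496, 'cy': 191.88407122894859, 'pose': array([[ 0.0298984 , -0.99389272,  0.10622307,  0.39201191],
       [-0.99951635, -0.02881862,  0.01168595,  0.01658505],
       [-0.00855337, -0.10652108, -0.99427365,  1.52837947],
       [ 0.        ,  0.        ,  0.        ,  1.        ]])}
board [([239.3, 184.2], 0.78)]
stand [([229.6, 180.2], 0.87), ([276.2, 187.5], 0.63), ([252.6, 186.5], 0.62), ([200.6, 185.7], 0.54)]
copper_gasket_pack [([231.0, 157.4], 0.4)]
centering_ring [([205.9, 157.3], 0.52)]
multimeter []
tape_roll [([146.0, 170.9], 0.88), ([252.4, 185.4], 0.33)]
```

View pics/scene0b.png

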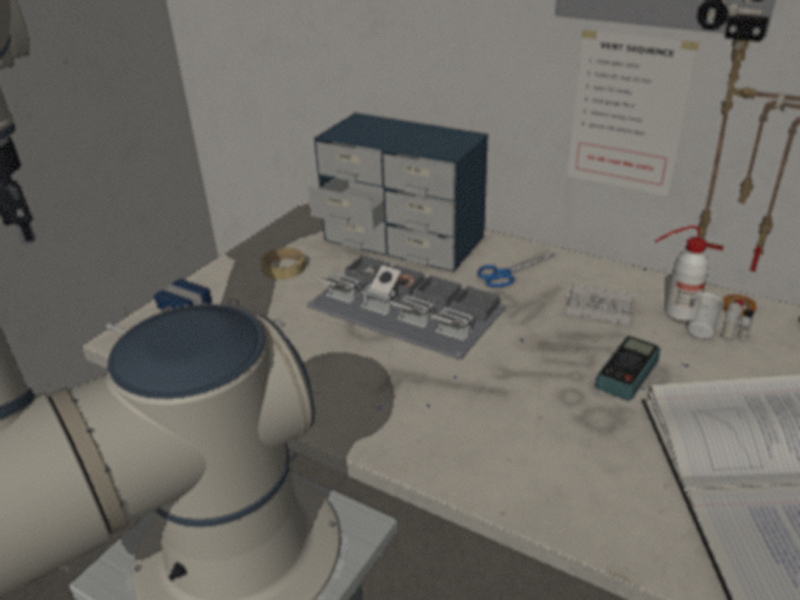

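View pics/top0b.png

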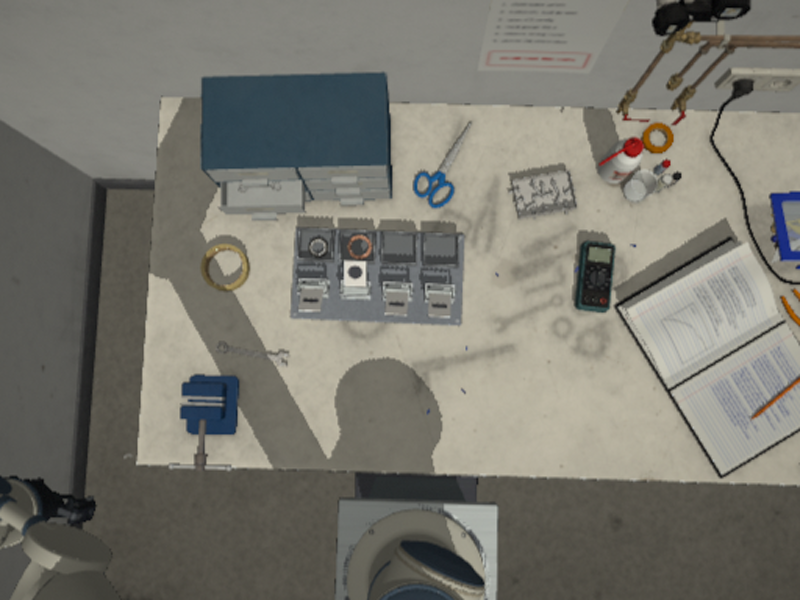

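```bash
cat > h.py <<'E'
import numpy as np, cv2
from cell import telemetry, cams
def ray(m,uv,z):
    P=m['pose']; d=P[:3,:3]@np.array([(uv[0]-m['cx'])/m['fx'],(uv[1]-m['cy'])/m['fy'],1]); o=P[:3,3]
    return o+d*(z-o[2])/d[2]
def proj(m,X):
    P=m['pose']; c=P[:3,:3].T@(np.array(X)-P[:3,3]); return np.array([m['fx']*c[0]/c[2]+m['cx'],m['fy']*c[1]/c[2]+m['cy']])
E
python3 - <<'E'
from h import *
a=cv2.imread('pics/top0.png'); cv2.imwrite('pics/z1.png',cv2.resize(a[135:215,175:305],(780,480),interpolation=cv2.INTER_CUBIC))
a=cv2.imread('pics/scene0.png'); cv2.imwrite('pics/z2.png',cv2.resize(a[155:235,190:330],(784,448),interpolation=cv2.INTER_CUBIC))
mt=cams.camera_model('top');ms=cams.camera_model('scene')
print('board',ray(mt,(239.3,184.2),0),ray(ms,(255.2,202.1),0))
for u in [(229.6,180.2),(276.2,187.5),(252.6,186.5),(200.6,185.7)]: print('stand top',ray(mt,u,.008))
for u in [(239.3, 194.8),(216.1, 188.5),(266.7, 201.1),(290.5, 211.8)]: print('stand sc',ray(ms,u,.008))
E
```

```text
board [0.57821956 0.10095346 0.        ] [0.57057198 0.08918946 0.        ]
stand top [0.58923967 0.1320023  0.008     ]
stand top [ 0.57003601 -0.01766565  0.008     ]
stand top [0.57107242 0.05776599 0.008     ]
stand top [0.56884254 0.22412213 0.008     ]
stand sc [0.57131861 0.1468705  0.008     ]
stand sc [0.56645254 0.2311019  0.008     ]
stand sc [0.58198755 0.05500613 0.008     ]
stand sc [ 0.56768355 -0.03367115  0.008     ]
```

View pics/z1.png

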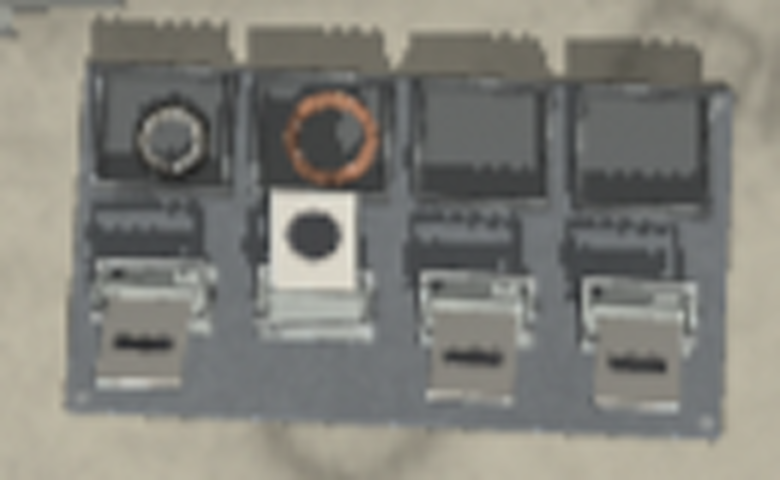

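View pics/z2.png

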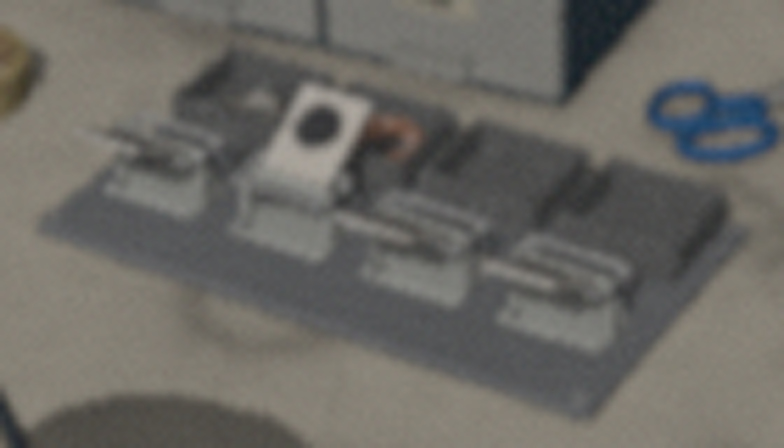

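```bash
python3 - <<'E'
from h import *
mt=cams.camera_model('top');ms=cams.camera_model('scene')
for n,u in dict(bl=(66,410),br=(718,438),tr=(733,88),tl=(85,63)).items(): print(n,ray(mt,(175+u[0]/6-.4,135+u[1]/6-.4),.008))
for n,u in dict(bl=(40,228),br=(590,415),tr=(748,232)).items(): print('sc',n,ray(ms,(190+u[0]/5.6-.4,155+u[1]/5.6-.4),.008))
# tag1 free edge z=.070, corners
for u in [(97,382),(182,388)]: print('tag1',ray(mt,(175+u[0]/6-.4,135+u[1]/6-.4),.068))
for u in [(428,398),(514,405),(595,403),(680,408)]: print('tag34',ray(mt,(175+u[0]/6-.4,135+u[1]/6-.4),.068))
for u in [(268,190),(358,190)]: print('tag2',ray(mt,(175+u[0]/6-.4,135+u[1]/6-.4),.070))
# hinge frame corners top (z~.046)
for u in [(98,262),(212,265),(425,272),(532,278),(585,283),(696,285)]: print('fr',ray(mt,(175+u[0]/6-.4,135+u[1]/6-.4),.046))
E
```

```text
bl [0.51219395 0.26957779 0.008     ]
br [ 0.5074215  -0.07672011  0.008     ]
tr [ 0.69581006 -0.08057573  0.008     ]
tl [0.69963729 0.26803504 0.008     ]
sc bl [0.5065118  0.26234682 0.008     ]
sc br [ 0.5032518 -0.0811807  0.008    ]
sc tr [ 0.68707278 -0.08428805  0.008     ]
tag1 [0.52224591 0.24441323 0.068     ]
tag1 [0.52043701 0.20084988 0.068     ]
tag34 [0.51897743 0.07513076 0.068     ]
tag34 [0.51667666 0.03119241 0.068     ]
tag34 [ 0.51890257 -0.01003222  0.068     ]
tag34 [ 0.51761019 -0.05336357  0.068     ]
tag2 [0.62353104 0.1607152  0.07      ]
tag2 [0.62484941 0.11450571 0.07      ]
fr [0.58691915 0.25016329 0.046     ]
fr [0.58705266 0.19070781 0.046     ]
fr [0.58657077 0.07974047 0.046     ]
fr [0.58502815 0.02403381 0.046     ]
fr [ 0.58320291 -0.00356556  0.046     ]
fr [ 0.58381623 -0.06120411  0.046     ]
```

Emit:
servo_tool(series="0 0 -0.05 -30 -24 0 255; 0 0 -0.1 -62 -48 0 255; 0 0 -0.16 -96 -74 0 255; 0 0 -0.23 -130 -100 0 255; 0 0 -0.3 -160 -124 0 255")

```text
t: 1.0
eef_pos: [0.3021, 0.4295, 0.2394]
tcp_rot: [3.141, 0.0, -3.14]
force: [1.4, 0.2, 0.5]
grip_width: 0.141
```

Emit:
servo_tool(series="0 0 0 -28 -40 0 255; 0 0 0 -56 -80 0 255; 0 0 0 -84 -120 0 255; 0 0 0 -112 -160 0 255; 0 0 0 -136 -194 0 255")

```text
t: 1.5
eef_pos: [0.4382, 0.2349, 0.2395]
tcp_rot: [3.142, 0.001, 3.14]
force: [0.8, 0.8, -0.7]
grip_width: -0.001
```

Emit:
servo_tool(series="0 0 0 -10 -14 0 255; 0 0 0 -10 -14 20 255; 0 0 0 -10 -14 50 255; 0 0 0 -10 -14 70 255; 0 0 0 -10 -14 70 255")

```text
t: 2.0
eef_pos: [0.4459, 0.2224, 0.1673]
tcp_rot: [-3.14, -0.004, 3.141]
force: [0.2, -0.0, 0.5]
grip_width: -0.002
```

```bash
python3 - <<'E'
from h import *
s=telemetry.get_state(); print(s['t'],s['eef_pos'],s['tcp_rot'],s['force'],s['grip_width'])
m=cams.camera_model('wrist'); print(m)
a=cams.get_image('wrist')[:,:,::-1]; cv2.imwrite('pics/w1.png',a)
b=cams.get_image('top')[:,:,::-1]; cv2.imwrite('pics/t1.png',cv2.resize(b[115:245,155:315],(800,600),interpolation=cv2.INTER_CUBIC))
for t in ['stand','board']:
    print(t,[(d['location'],round(d['conf'],2)) for d in cams.mark_of('wrist',t)])
E
```

```text
2.0 [0.44586296 0.22243461 0.16734936] [-3.14026058 -0.00374755  3.14054369] [ 0.22091539 -0.01933209  0.54403157] -0.0016189634636667235
{'fx': 274.1065395535206, 'fy': 274.1065395535206, 'cx': 256.8694179656906, 'cy': 189.93017594827955, 'tool_from_camera': array([[ 6.86646612e-04, -9.62657682e-01, -2.70720732e-01,
         7.04971310e-02],
       [ 9.99999522e-01,  8.49561988e-04, -4.84599349e-04,
        -4.08278254e-04],
       [ 6.96497329e-04, -2.70720270e-01,  9.62657805e-01,
        -1.33946866e-01],
       [ 0.00000000e+00,  0.00000000e+00,  0.00000000e+00,
         1.00000000e+00]])}
stand [([119.9, 275.8], 0.94), ([48.3, 277.8], 0.56)]
board [([368.5, 168.3], 0.6), ([157.5, 273.2], 0.58)]
```

View pics/w1.png

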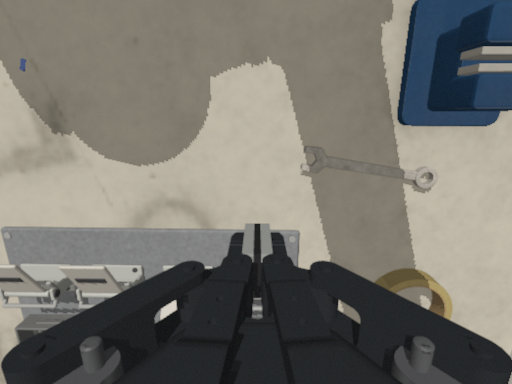

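View pics/t1.png

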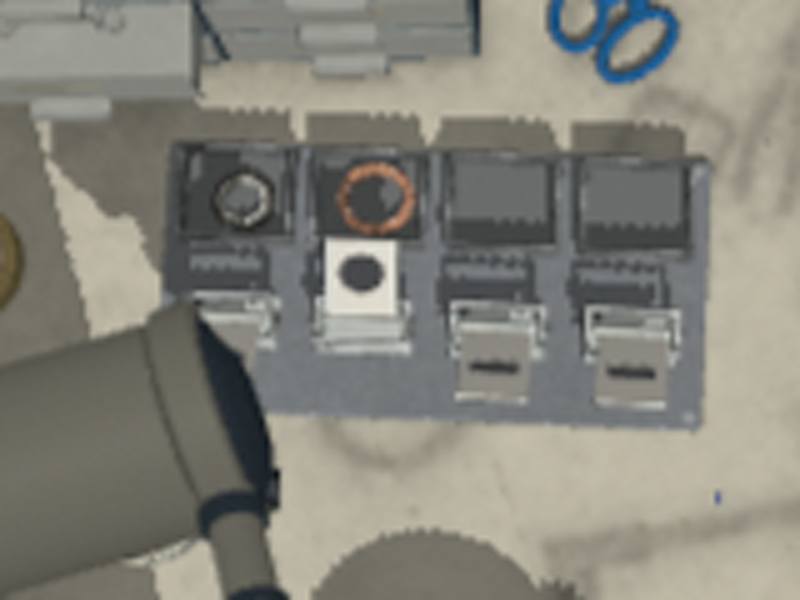

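```bash
python3 - <<'E'
from h import *
from scipy.spatial.transform import Rotation as R
s=telemetry.get_state(); m=cams.camera_model('wrist')
T=np.eye(4);T[:3,:3]=R.from_euler('xyz',s['tcp_rot']).as_matrix();T[:3,3]=s['eef_pos']
m['pose']=T@m['tool_from_camera']
for u,z in [((2,228),.008),((299,232),.008),((71,269),.07),((133,267),.07)]: print(u,ray(m,u,z))
E
```

```text
(2, 228) [ 0.50715903 -0.07523273  0.008     ]
(299, 232) [0.51221419 0.27229219 0.008     ]
(71, 269) [0.52282418 0.04303002 0.07      ]
(133, 267) [0.52063412 0.10327489 0.07      ]
```

Emit:
servo_tool(series="0 0 0 0 0 25 255; 0 0 0 0 0 55 255; 0 0 0 0 0 85 255; 0 0 0 0 0 101 255; 0 0 0 0 0 101 255")

```text
t: 2.7
eef_pos: [0.4468, 0.2229, 0.0675]
tcp_rot: [-3.141, -0.002, 3.141]
force: [0.4, -0.8, 0.5]
grip_width: 0.004
```

Emit:
servo_tool(series="0 0 0 -10 0 0 255; 0 0 0 -20 0 0 255; 0 0 0 -30 0 0 255; 0 0 0 -40 0 0 255; 0 0 0 -50 0 0 255")

```text
t: 3.2
eef_pos: [0.4984, 0.223, 0.0687]
tcp_rot: [3.141, 0.001, 3.141]
force: [0.2, 0.4, -0.5]
grip_width: -0.002
```

Emit:
servo_tool(series="0 0 0 -6 0 2 255; 0 0 0 -13 0 2 255; 0 0 0 -20 0 2 255; 0 0 0 -28 0 2 255; 0 0 0 -36 0 2 255")

```text
t: 3.7
eef_pos: [0.5337, 0.2229, 0.0663]
tcp_rot: [-3.142, -0.0, 3.141]
force: [-0.3, -0.7, -0.4]
grip_width: -0.001
```

Emit:
servo_tool(series="0 0 0 -8 0 0 255; 0 0 0 -16 0 0 255; 0 0 0 -24 0 0 255; 0 0 0 -32 0 0 255; 0 0 0 -40 0 0 255")

```text
t: 4.2
eef_pos: [0.5738, 0.2229, 0.0664]
tcp_rot: [3.142, 0.0, 3.141]
force: [-0.2, -0.4, -0.2]
grip_width: 0.002
```

```bash
python3 - <<'E'
from h import *
s=telemetry.get_state(); print(s['t'],s['eef_pos'],s['force'])
b=cams.get_image('scene')[:,:,::-1]; cv2.imwrite('pics/s2.png',cv2.resize(b[135:245,180:330],(780,572),interpolation=cv2.INTER_CUBIC))
E
```

```text
4.2 [0.5737938  0.22288359 0.06639649] [-0.23733657 -0.3501596  -0.18133196]
```

View pics/s2.png

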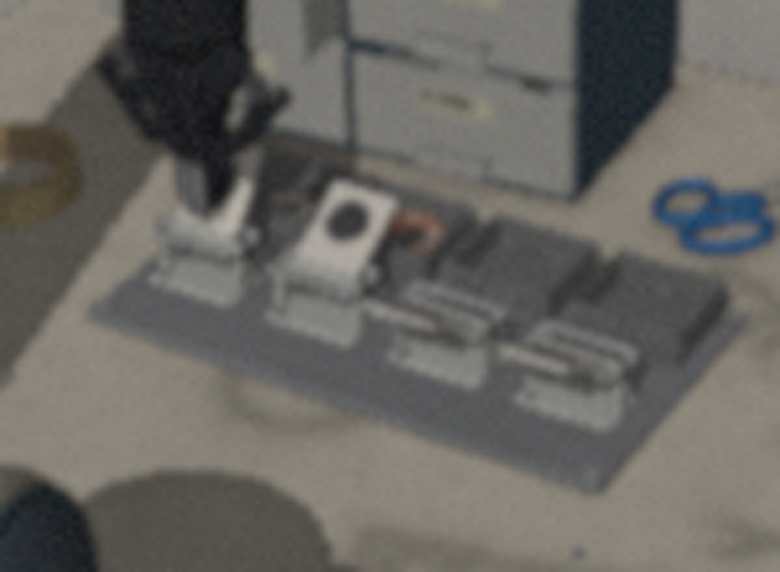

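The tag at the left station now leans to the bin: its white face shows at about (235,210), behind the finger. I'm backing off.

Emit:
servo_tool(series="0 0 0 20 0 0 255; 0 0 0 50 0 0 255; 0 0 0 80 0 -20 255; 0 0 0 110 0 -60 255; 0 0 0 120 0 -100 255")

```text
t: 4.75
eef_pos: [0.4494, 0.2225, 0.1664]
tcp_rot: [-3.14, -0.005, 3.141]
force: [1.3, -0.3, 1.1]
grip_width: 0.001
```

Emit:
servo_tool(series="0 0 0 20 30 -30 255; 0 0 0 40 70 -50 255; 0 0 0 60 110 -60 255; 0 0 0 80 150 -60 255; 0 0 0 80 150 -60 255")

```text
t: 5.25
eef_pos: [0.371, 0.3769, 0.2266]
tcp_rot: [3.14, 0.0, -3.138]
force: [0.4, -0.6, 0.3]
grip_width: 0.001
```

```bash
python3 - <<'E'
from h import *
s=telemetry.get_state(); print(s['t'],s['eef_pos'],s['force'])
b=cams.get_image('scene')[:,:,::-1]; b2=cams.get_image('top')[:,:,::-1]
x=np.hstack([cv2.resize(b[145:245,190:330],(400,300),interpolation=cv2.INTER_CUBIC),cv2.resize(b2[130:220,180:300],(400,300),interpolation=cv2.INTER_CUBIC)])
cv2.imwrite('pics/f3.png',x)
E
```

```text
5.25 [0.37100575 0.37688839 0.2265656 ] [ 0.40119501 -0.62288758  0.26830981]
```

View pics/f3.png

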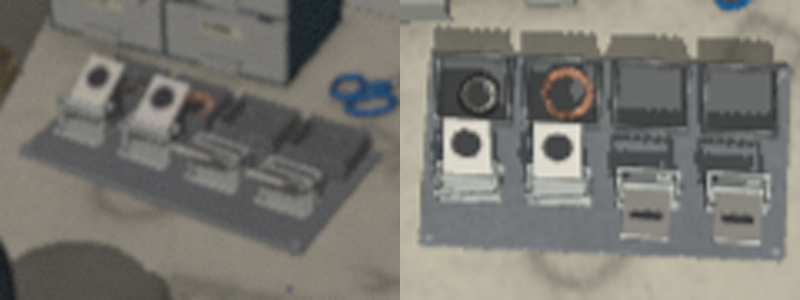

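Both disc tags (bins 1 and 2, with parts) show alike at about (467,145) and (557,148). Both bar tags (bins 3 and 4, empty) show alike at about (645,213) and (737,217).

```bash
python3 -c "
from cell import workorder
print(workorder.close_job())"
```

```text
the job is handed in; nothing more can be done
None
```

Only one tag needed flipping: the leftmost one, whose bin holds the centering ring. I pushed it over to the bin side with the shut fingertips. The other three tags were already right, so I left them alone.

After backing the arm off, I checked the last top and scene pictures:
- **Bins with parts:** the two left bins (centering ring and copper gasket pack) have their tags leaning to the bin with the disc showing.
- **Empty bins:** the two right bins have their tags leaning to the robot with the bar showing.
- **Full lean:** I judged this from the pictures. The two disc tags look alike, and so do the two bar tags.
- **Surroundings:** I saw the parts still in their bins. I did not check the tape roll, spanner and multimeter in a last picture, but the arm never worked near them.

Force readings after each move stayed under 2 N, and I handed the job in at about 5.4 s. No check failed or disagreed.

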